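# Load and lock the empty reels on the thread winder

### The job

Get the thread winder ready: fit every empty wooden reel onto a drive spindle of its own, turned so that its keyway goes over the spindle's key and it sits fully down on the drive plate, and lock each reel with a pin from the rack pushed fully through the hole in its foot into the plate. Only when all are locked, push the brake lever right over, away from the robot. Spare pins stay in the rack, and the tin, the tape roll and the pincushion are left alone.

Things in the scene. Friction and masses are not known exactly. Their poses are not given: they have to be found in the camera images.
- winder: Winder board, fixed: grey slab 165 x 480 mm, 20 mm thick. Origin on its underside (z = 0) below the middle plate's usual spot; x to its far side, y along the row of plates. The brakes are on, so the plates do not turn.
- plate1: Fixed aluminium drive plate on the winder board, 102 x 72 mm, 24 mm thick, one of a row of three 135 mm apart, each turned by up to about 30 degrees. Origin on its underside, on the spindle's axis; x points to its pin hole: square, 18 mm wide, 24 mm deep, centred 46 mm from the axis.
- plate2: Fixed aluminium drive plate on the winder board, 102 x 72 mm, 24 mm thick, one of a row of three 135 mm apart, each turned by up to about 30 degrees. Origin on its underside, on the spindle's axis; x points to its pin hole: square, 18 mm wide, 24 mm deep, centred 46 mm from the axis.
- plate3: Fixed aluminium drive plate on the winder board, 102 x 72 mm, 24 mm thick, one of a row of three 135 mm apart, each turned by up to about 30 degrees. Origin on its underside, on the spindle's axis; x points to its pin hole: square, 18 mm wide, 24 mm deep, centred 46 mm from the axis.
- plate1_seat (a point): Foot of this plate's spindle, on the plate's top. The dark steel spindle is a round 20 mm post, 50 mm tall (top 8 mm tapered to 12 mm), with a key rib 8 mm wide on its +x side reaching 18 mm from the axis and 32 mm up, plus a 4 mm wide lead-in 6 mm higher. A seated reel has its origin here and its x axis along the plate's x.
- plate2_seat (a point): Foot of this plate's spindle, on the plate's top. The dark steel spindle is a round 20 mm post, 50 mm tall (top 8 mm tapered to 12 mm), with a key rib 8 mm wide on its +x side reaching 18 mm from the axis and 32 mm up, plus a 4 mm wide lead-in 6 mm higher. A seated reel has its origin here and its x axis along the plate's x.
- plate3_seat (a point): Foot of this plate's spindle, on the plate's top. The dark steel spindle is a round 20 mm post, 50 mm tall (top 8 mm tapered to 12 mm), with a key rib 8 mm wide on its +x side reaching 18 mm from the axis and 32 mm up, plus a 4 mm wide lead-in 6 mm higher. A seated reel has its origin here and its x axis along the plate's x.
- reel1: Empty wooden reel, loose, 72 mm tall, about 160 g, standing; two or three are present. Origin at the underside on the bore's axis, z up. Core block 52 (x) by 44 mm (y), full height: grip its flat y faces above 46 mm. Upper flange 60 x 60 mm, 40 to 46 mm up. Bore open at both ends: 23 mm square, with a keyway 11 mm wide on the +x side reaching 20 mm from the axis.
- reel2: Empty wooden reel, loose, 72 mm tall, about 160 g, standing; two or three are present. Origin at the underside on the bore's axis, z up. Core block 52 (x) by 44 mm (y), full height: grip its flat y faces above 46 mm. Upper flange 60 x 60 mm, 40 to 46 mm up. Bore open at both ends: 23 mm square, with a keyway 11 mm wide on the +x side reaching 20 mm from the axis.
- reel3: Empty wooden reel, loose, 72 mm tall, about 160 g, standing; two or three are present. Origin at the underside on the bore's axis, z up. Core block 52 (x) by 44 mm (y), full height: grip its flat y faces above 46 mm. Upper flange 60 x 60 mm, 40 to 46 mm up. Bore open at both ends: 23 mm square, with a keyway 11 mm wide on the +x side reaching 20 mm from the axis.
- reel1_hole (a point): Centre of the upper mouth of the square 13 mm pin hole in this reel's foot: 46 mm along the reel's +x from its axis, 8 mm above its underside. The foot flange is 8 mm thick, from x -36 to +60 mm, 60 mm wide in y, with a 36 mm wide tongue beyond x = 39.5 mm round this hole.
- reel2_hole (a point): Centre of the upper mouth of the square 13 mm pin hole in this reel's foot: 46 mm along the reel's +x from its axis, 8 mm above its underside. The foot flange is 8 mm thick, from x -36 to +60 mm, 60 mm wide in y, with a 36 mm wide tongue beyond x = 39.5 mm round this hole.
- reel3_hole (a point): Centre of the upper mouth of the square 13 mm pin hole in this reel's foot: 46 mm along the reel's +x from its axis, 8 mm above its underside. The foot flange is 8 mm thick, from x -36 to +60 mm, 60 mm wide in y, with a 36 mm wide tongue beyond x = 39.5 mm round this hole.
- rack: Pin rack, fixed: dark wooden block 170 (x) x 60 (y) x 36 mm high with three 13 mm square holes along its x, 55 mm apart. Origin under its centre.
- pin1: Locking pin, loose, 100 mm tall, 60 g, upright in the rack at the start. Origin at the tip, z along the pin upward. Steel rod 9 mm in diameter, 30 mm long with a tapered tip, below a black round handle 20 mm in diameter from 30 to 100 mm; the handle's lower shoulder stops on the rack, or on the reel's foot when fully in.
- pin2: Locking pin, loose, 100 mm tall, 60 g, upright in the rack at the start. Origin at the tip, z along the pin upward. Steel rod 9 mm in diameter, 30 mm long with a tapered tip, below a black round handle 20 mm in diameter from 30 to 100 mm; the handle's lower shoulder stops on the rack, or on the reel's foot when fully in.
- pin3: Locking pin, loose, 100 mm tall, 60 g, upright in the rack at the start. Origin at the tip, z along the pin upward. Steel rod 9 mm in diameter, 30 mm long with a tapered tip, below a black round handle 20 mm in diameter from 30 to 100 mm; the handle's lower shoulder stops on the rack, or on the reel's foot when fully in.
- brake (a joint): Brake lever at the winder board's right (-y) end, about 225 mm from the board's origin: 0 = leaning toward the robot (brake on), 1.0 rad = leaning right over away from the robot (winder's +x). It swings about the winder's y axis and stays where it is left.
- brake_tip (a point): Tip of the brake lever, 80 mm long.
- tin: Bystander: round flat metal tin, 70 mm across. Origin under its centre.
- tape: Bystander: roll of blue tape lying flat, 90 mm across. Origin under its centre.
- pincushion: Bystander: pincushion in a white bowl, 80 mm across. Origin under its centre.
There are look-alikes about, which are no part of the job. What is shaped like the pin1 but red or yellow is not meant.

How it is judged:
By the outcome, as a careful person would: the job done as asked, in the order asked, and still so for the second after the job is handed in, with the robot touching nothing.
Of reel1, reel2, reel3 only 2 to 3 are there at a start; the rules pass over those that are not, and their reading is None.
At some moment in a run one of reel1, reel2, reel3 may be knocked a few centimetres aside while the robot is not near it.
It also fails if it takes over 210 s, if anything falls off the work surface, if the arm or the gripper's body presses on something with over 40 N, if the wrist force passes 120 N, or if a joint passes its speed limit or range.

### The arm

A 6-joint arm with a two-finger parallel gripper is mounted at the origin on the work surface. World frame = base frame: x ahead of the robot, y to its left, z up, the work surface at z = 0. Lengths are in m, angles in rad, forces in N, time in s.
With the tool pointing down it reaches from about 0.35 to 1 m from the base axis. Payload 7.1 kg.
Tool frame: the origin (TCP) lies between the finger pads; the fingertips stand 22 mm ahead of it and the grasp point (between the pads) lies 3 mm ahead of it; z points along the fingers, y is the line along which they close (so a half turn about z gives the same grasp; the last joint's range is limited). The gripper opens to 85 mm and grips with 20 to 120 N. Pads are 22 mm wide; open, the fingers measure 114 mm over their backs; the gripper's body (76 mm by 85 mm) begins 54 mm behind the grasp point. The pads swing forward as they close: fully open they stand 13 mm farther back than shut.
Start: joints at [-1.271, 0.423, 1.63, -0, 1.089, -0.019], TCP at [0.196, -0.593, 0.253] pointing down, gripper open.
Joint ranges: [-3, 3], [-0.9, 2.11], [0.09, 2.58], [-1.31, 4.45], [0.11, 2.69], [-2.54, 2.54]. Speed limits (rad/s): [2.39, 2.39, 3.01, 3.14, 3.14, 3.14].

### API

Orientations are given as a rotation vector (axis times angle).
In Python, from rig import manip gives the robot as it stands. The module is installed in compiled form; this text tells all that it offers. Calls block until the motion is done:
- manip.move_to(position, orientation): joint-space move of the TCP to a pose.
- manip.servo_line(position, orientation=None, rate=0.15): straight line of the TCP; orientation=None keeps the orientation; rate is the mean speed in m/s.
- manip.set_joints(angles): joint-space move.
- manip.command_gripper(opening, f_grip=None): finger opening in m; f_grip is the grip in N (None keeps the last); returns when the fingers have stopped.
- manip.hold(seconds).
- manip.solve_ik(position, orientation): joint angles nearest the present ones, or None.
- manip.camera(name): name is "side" or "top"; returns a dict with "image" (384x512x3 uint8, red, green, blue), "fx", "fy", "cx", "cy" (pixels), "cam_to_world" (4x4, takes a point from camera to world coordinates). Camera axes: x right, y down, z forward; pixel columns grow to the right and rows downward; lengths in m; the calibration is good to about 2 mm. A picture is of the moment at which its call begins. There is no depth.
A pose or a line that the arm cannot do raises manip.IKError and nothing moves.
- manip.sign_off(): hands the job in; it is judged then, once.
Readings, each from a call of its own:
- manip.get_time(): time.
- manip.get_joint_positions(): joint angles.
- manip.get_joint_vel(): joint speeds.
- manip.get_tau(): joint torques, N m.
- manip.get_position(): TCP position.
- manip.get_ee_rot(): TCP orientation.
- manip.get_contact_force(): force on the tool from outside, world axes, zero at the start.
- manip.get_torque(): the same for the moment, N m.
- manip.get_width(): finger opening in m.
- manip.get_grip_force(): force on a finger pad.
Only numpy, scipy, OpenCV 4.12 (cv2) and the standard library are available. Lean on these libraries where they do the work, as an engineer would, in place of code of your own. Each camera call takes 0.05 s, during which the arm holds its last target. There are 200 camera calls.

## Working session

There is one attempt and no reset: what is moved stays moved. The work goes in short steps, each a Python script; the robot and the scene stay as the last script left them, time stands still between calls to the robot, and variables do not carry over. Pictures are saved under pics/ and viewed, at most 14 in all, crops included, and the job is handed in when it is done.

```bash
mkdir -p pics; python3 - <<'E'
from rig import manip
import cv2,numpy as np
for n in("top","side"):
    c=manip.camera(n); cv2.imwrite(f"pics/{n}0.png",cv2.resize(c["image"][:,:,::-1],(800,600),interpolation=cv2.INTER_CUBIC)); cv2.imwrite(f"{n}0_raw.png",c["image"][:,:,::-1])
    print(n,c["fx"],c["fy"],c["cx"],c["cy"]);print(np.round(c["cam_to_world"],4))
print(manip.get_time(),manip.get_ee_rot())
E
```

```text
top 428.623976466514 428.623976466514 265.3635979724599 184.51278912581358
[[-0.0057 -0.9926  0.1212  0.4228]
 [-0.9999  0.0075  0.015   0.0204]
 [-0.0158 -0.1211 -0.9925  1.3679]
 [ 0.      0.      0.      1.    ]]
side 428.6431446183893 428.6431446183893 256.44285437311004 196.22114777472302
[[ 0.9947 -0.0841  0.0587  0.5313]
 [-0.1006 -0.6892  0.7175 -0.7683]
 [-0.0199 -0.7196 -0.6941  0.8685]
 [ 0.      0.      0.      1.    ]]
0.1 [-3.10038197e+00 -4.98434764e-01  3.05205169e-04]
```

View pics/top0.png

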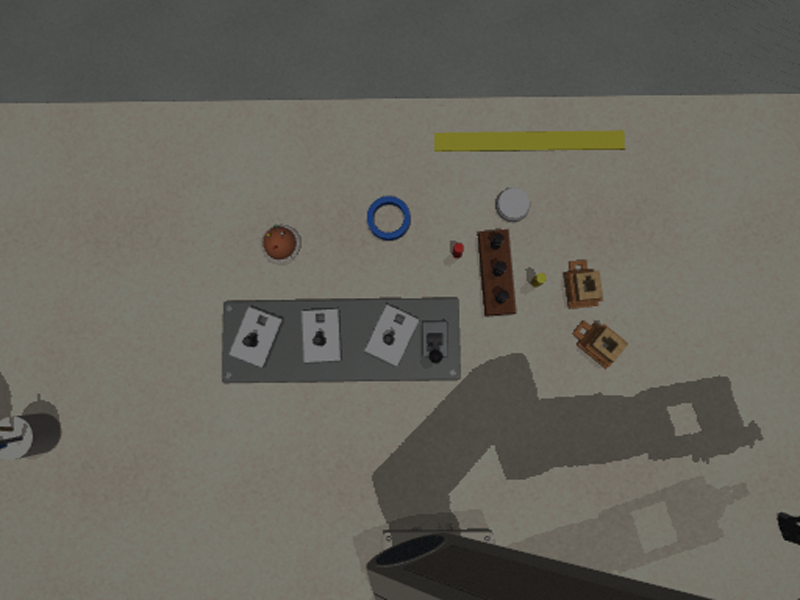

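View pics/side0.png

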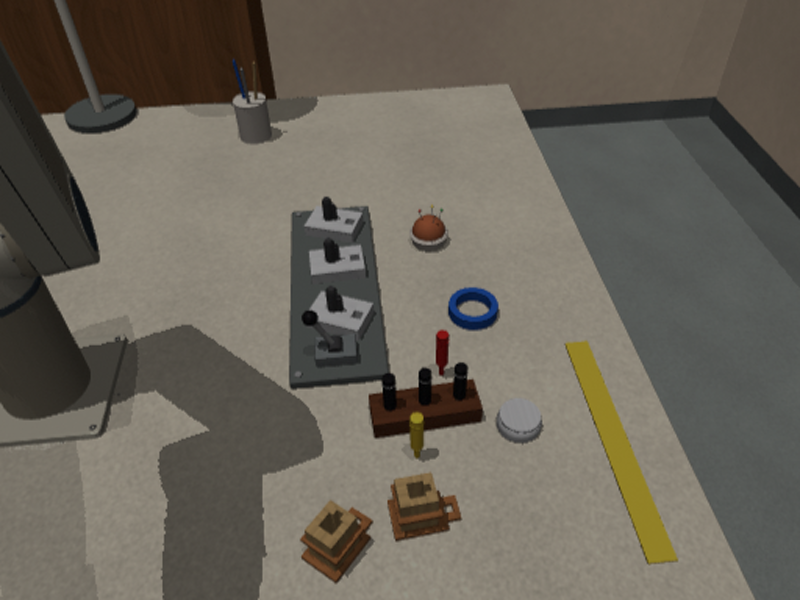

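The pictures show two reels (top view 800-scale pixels 583,285 and 601,343) and three plates with spindles at about (250,338), (320,338) and (389,338). The brake knob is at (435,355). Three black pins stand in the rack at (496,240), (499,268) and (502,296). The look-alikes are red (457,249) and yellow (539,279). The black pins in the rack are the ones meant. I'll enlarge to confirm.

```bash
python3 - <<'E'
import cv2,numpy as np
t=cv2.imread("top0_raw.png");s=cv2.imread("side0_raw.png")
t=cv2.convertScaleAbs(t,alpha=1.6);s=cv2.convertScaleAbs(s,alpha=1.6)
r=lambda im,f:cv2.resize(im,None,fx=f,fy=f,interpolation=cv2.INTER_CUBIC)
a=r(t[185:250,140:300],5)           #800x325
b=r(t[140:240,300:410],2.75)[:275]; c=r(s[215:385,185:325],1.6)
o=np.zeros((600,800,3),np.uint8);o[:325]=a;o[325:600,:b.shape[1]]=b;o[325:325+c.shape[0],310:310+c.shape[1]]=c
d=r(s[125:250,180:255],2.2);o[325:600,560:560+d.shape[1]]=d
cv2.imwrite("pics/crop1.png",o)
E
```

```text
(no output)
```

View pics/crop1.png

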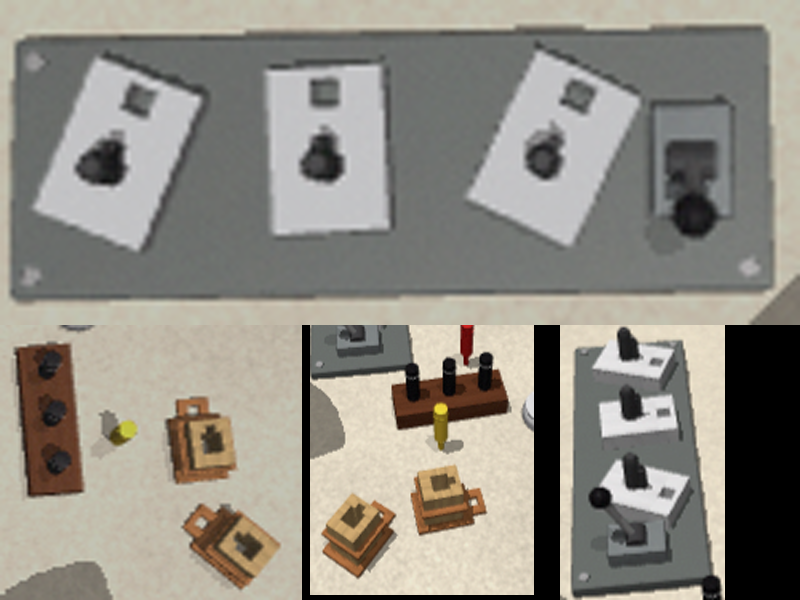

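```bash
cat > vis.py <<'E'
import cv2,numpy as np
K=4
def ray(c,uv):
    uv=np.atleast_2d(uv).astype(float); T=c["cam_to_world"]
    d=np.c_[(uv[:,0]-c["cx"])/c["fx"],(uv[:,1]-c["cy"])/c["fy"],np.ones(len(uv))]@T[:3,:3].T
    return T[:3,3],d
def plane(c,uv,z):
    o,d=ray(c,uv); return (o+d*((z-o[2])/d[:,2])[:,None])[:,:2]
def tri(c1,p1,c2,p2):
    (o1,a),(o2,b)=ray(c1,p1),ray(c2,p2); a,b=a[0],b[0]
    s=np.linalg.lstsq(np.c_[a,-b],o2-o1,rcond=None)[0]
    q1,q2=o1+s[0]*a,o2+s[1]*b
    return (q1+q2)/2,np.linalg.norm(q1-q2)
def hsv(c): 
    im=cv2.resize(c["image"],None,fx=K,fy=K,interpolation=cv2.INTER_CUBIC)
    return cv2.cvtColor(im,cv2.COLOR_RGB2HSV).astype(int)
def blobs(mask,amin,amax,roi=None):
    """contours in raw pixel coordinates; areas in raw px"""
    m=mask.astype(np.uint8)
    if roi: 
        x0,y0,x1,y1=[K*v for v in roi]; z=np.zeros_like(m); z[y0:y1,x0:x1]=m[y0:y1,x0:x1]; m=z
    m=cv2.morphologyEx(m,cv2.MORPH_OPEN,np.ones((5,5),np.uint8))
    cs,_=cv2.findContours(m,cv2.RETR_EXTERNAL,cv2.CHAIN_APPROX_NONE)
    out=[]
    for k in cs:
        h=cv2.convexHull(k)
        if amin<cv2.contourArea(h)/K**2<amax: out.append((h[:,0,:]+0.5)/K-0.5)
    return out
def rect(c,hull,z):
    """min-area rectangle of hull on plane z: centre, long,short size, angle of long axis"""
    p=plane(c,hull,z); (cx,cy),(w,h),a=cv2.minAreaRect((p*1000).astype(np.float32))
    if w<h: w,h,a=h,w,a+90
    a=(a+90)%180-90
    return np.array([cx,cy])/1000,w,h,a
def cen(h):
    m=cv2.moments((h*16).astype(np.float32)); return np.array([m["m10"],m["m01"]])/m["m00"]/16
E
python3 - <<'E'
from rig import manip
from vis import *
import pickle
C={n:manip.camera(n) for n in("top","side")}; pickle.dump(C,open("c0.pkl","wb"))
t,s=C["top"]["image"],C["side"]["image"]
f=lambda im,pts:[tuple(cv2.cvtColor(im,cv2.COLOR_RGB2HSV)[v,u]) for u,v in pts]
print("top plate,board,core,foot,rack,table",f(t,[(200,227),(220,230),(380,176),(366,190),(308,150),(400,150)]))
print("side plate,board,core,foot,rack,table",f(s,[(212,172),(195,205),(265,310),(291,318),(250,270),(350,200)]))
E
```

```text
top plate,board,core,foot,rack,table [(np.uint8(120), np.uint8(4), np.uint8(123)), (np.uint8(60), np.uint8(4), np.uint8(72)), (np.uint8(17), np.uint8(109), np.uint8(117)), (np.uint8(12), np.uint8(139), np.uint8(66)), (np.uint8(10), np.uint8(150), np.uint8(61)), (np.uint8(22), np.uint8(33), np.uint8(117))]
side plate,board,core,foot,rack,table [(np.uint8(150), np.uint8(2), np.uint8(141)), (np.uint8(0), np.uint8(0), np.uint8(8)), (np.uint8(18), np.uint8(117), np.uint8(63)), (np.uint8(14), np.uint8(97), np.uint8(121)), (np.uint8(10), np.uint8(172), np.uint8(46)), (np.uint8(19), np.uint8(34), np.uint8(141))]
```

```bash
python3 - <<'E'
from vis import *
import pickle
C=pickle.load(open("c0.pkl","rb"))
np.set_printoptions(precision=4,suppress=True)
M={}
for n in C:
    h=hsv(C[n]); H,S,V=h[...,0],h[...,1],h[...,2]
    R={"top":(140,185,300,250),"side":(180,125,255,250)}[n]
    P=blobs((S<18)&(V>97),200,1500,R)
    R={"top":(350,155,410,240),"side":(190,290,310,375)}[n]
    T=blobs((S>75)&(S<150)&(V>(85 if n=="top" else 95))&(H>=15),60,900,R)
    R={"top":(290,135,345,210),"side":(230,220,320,300)}[n]
    B=blobs((S>110)&(V<90)&(H<14),100,3000,R)
    for nm,L,z in(("plate",P,.044),("core",T,.072),("rack",B,.036)):
        for k in L: print(n,nm,cen(k),cv2.contourArea(k.astype(np.float32)),*rect(C[n],k,z))
    M[n]=(P,T,B)
for i in(0,1):
    for a in M["top"][i]:
        for b in M["side"][i]:
            X,e=tri(C["top"],cen(a),C["side"],cen(b))
            if e<.008: print(i,X,e)
pickle.dump(M,open("m.pkl","wb"))
vis=[]
for n in C:
    im=cv2.resize(C[n]["image"][:,:,::-1],None,fx=4,fy=4,interpolation=cv2.INTER_CUBIC); im=cv2.convertScaleAbs(im,alpha=1.5)
    for L in M[n]:
        for k in L: cv2.polylines(im,[np.int32((k+.5)*4-.5)],True,(0,0,255),1)
    vis.append(im)
o=np.zeros((600,800,3),np.uint8)
a=cv2.resize(vis[0][135*4:255*4,140*4:415*4],(800,349));o[:349]=a
b=vis[1][125*4:380*4,180*4:325*4];b=cv2.resize(b[480:],(270,250));o[350:600,:270]=b
b=vis[1][125*4:245*4,180*4:255*4];b=cv2.resize(b,(156,250));o[350:600,300:456]=b
cv2.imwrite("pics/ov.png",o)
E
```

```text
top plate [204.9815 214.5404] 750.46875 [0.4928 0.2278] 101.29338073730469 71.35596466064453 3.1863749027252197
top plate [162.8935 215.3396] 759.84375 [0.4911 0.3583] 102.21644592285156 72.5931167602539 -21.07715606689453
top plate [250.3192 214.1821] 765.3125 [0.493  0.0873] 101.6250991821289 72.6302490234375 -25.750572204589844
top core [390.2533 220.0199] 256.71875 [ 0.471  -0.3346] 51.74635696411133 45.771209716796875 49.7203254699707
top core [376.8399 182.2967] 253.21875 [ 0.5854 -0.2984] 53.77865982055664 44.73523712158203 5.7825446128845215
top rack [317.4004 174.111 ] 1027.40625 [ 0.618  -0.1225] 170.40289306640625 60.163822174072266 3.951192855834961
side plate [217.426  198.2295] 663.4375 [0.4905 0.0901] 103.27316284179688 74.90640258789062 -25.58336639404297
side plate [214.7968 165.8262] 543.28125 [0.4904 0.2309] 103.18412780761719 75.07343292236328 3.115619659423828
side plate [212.9774 139.9537] 445.78125 [0.4881 0.3622] 103.97187805175781 76.74995422363281 -21.02813720703125
side core [211.1101 334.8959] 526.40625 [ 0.4681 -0.3324] 53.043758392333984 44.286014556884766 49.82071304321289
side core [265.8795 313.1852] 468.25 [ 0.5827 -0.2966] 53.02403259277344 44.34185791015625 5.332018852233887
side rack [271.5523 260.8362] 1891.5 [ 0.6168 -0.1346] 170.76565551757812 81.86442565917969 3.9629387855529785
side rack [282.3375 228.3163] 123.84375 [ 0.6554 -0.0385] 69.49191284179688 19.290220260620117 80.29252624511719
0 [0.4913 0.2273 0.0463] 0.002006356534388487
0 [0.4903 0.2111 0.1527] 0.00737659093473149
0 [0.4895 0.3577 0.0462] 0.0021966371411805464
0 [0.4928 0.0874 0.0456] 0.0006617158228164562
1 [ 0.4694 -0.334   0.0737] 0.0028930594105368262
1 [ 0.5839 -0.2979  0.0739] 0.002343040672081213
```

View pics/ov.png

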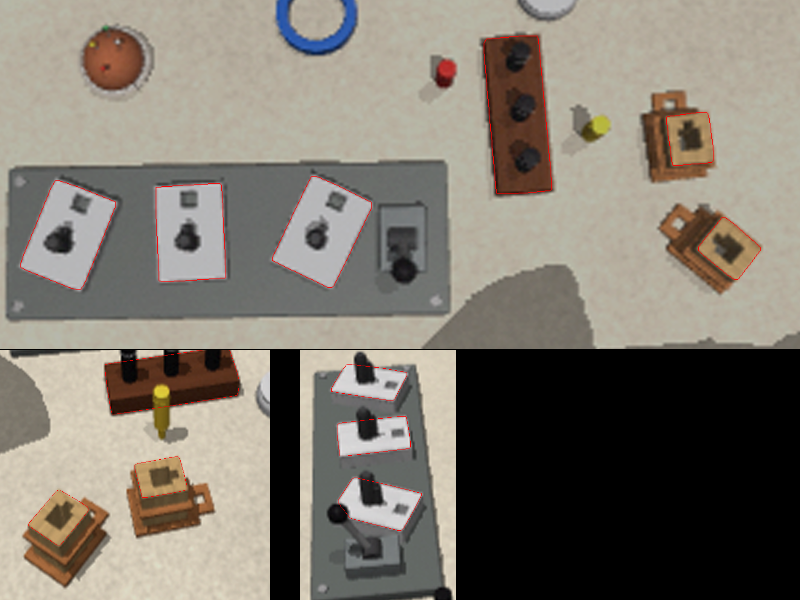

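The outlines fit well. Plate centres triangulate at z≈0.046 and reel tops at z≈0.074, which agrees with the text. Next I'll find the plate axes from the pin holes, and check IK.

```bash
cat > arm.py <<'E'
from rig import manip
from vis import *
from scipy.spatial.transform import Rotation as Ro
np.set_printoptions(precision=4,suppress=True)
def rv(deg):
    a=np.radians(deg);c,s=np.cos(a),np.sin(a)
    return Ro.from_matrix([[c,s,0],[s,-c,0],[0,0,-1]]).as_rotvec()
def feas(pts):
    """pts: (x,y,z,yaw); returns half turn k for which all are reachable, best joint6 margin"""
    best=None
    for k in(0,180,-180):
        q=[manip.solve_ik([x,y,z],rv(w+k)) for x,y,z,w in pts]
        if all(v is not None for v in q):
            m=max(abs(v[5]) for v in q)
            if best is None or m<best[1]: best=(k,m)
    return best
def reels():
    out=[]
    for n in("top","side"):
        c=manip.camera(n);h=hsv(c);H,S,V=h[...,0],h[...,1],h[...,2]
        R={"top":(345,130,430,280),"side":(150,285,380,380)}[n]
        L=blobs((S>75)&(S<150)&(V>(85 if n=="top" else 95))&(H>=15),150,900,R)
        out.append([rect(c,k,.072) for k in L])
    res=[]
    for a in out[0]:
        for b in out[1]:
            if np.linalg.norm(a[0]-b[0])<.012: res.append((*((a[0]+b[0])/2),(a[3]+b[3])/2,a[1:3],b[1:3]))
    return res
E
python3 - <<'E'
from arm import *
import pickle
C=pickle.load(open("c0.pkl","rb"));M=pickle.load(open("m.pkl","rb"))
res=[]
for n in C:
    h=hsv(C[n]);V=h[...,2]
    for k in M[n][0]:
        c0,_,_,a=rect(C[n],k,.044); u=np.array([np.cos(np.radians(a)),np.sin(np.radians(a))])
        m=np.zeros(V.shape,np.uint8);cv2.fillPoly(m,[np.int32((k+.5)*K-.5)],1);m=cv2.erode(m,np.ones((9,9)))
        for b in blobs((m>0)&(V<97),8,80):
            p=plane(C[n],cen(b),.044)[0]
            d=(p-c0)@u
            if d>.02: print(n,c0,a,"hole off",p-c0,"along",d,"across",(p-c0)@[-u[1],u[0]],cv2.contourArea(b.astype(np.float32)))
print(reels(),manip.get_time())
E
```

```text
top [0.4928 0.2278] 3.1863749027252197 hole off [0.035  0.0019] along 0.035050402364119576 across -6.117279029739953e-05 33.1875
top [0.4911 0.3583] -21.07715606689453 hole off [ 0.0328 -0.0127] along 0.03515087424429093 across -6.636968545174239e-05 35.46875
top [0.493  0.0873] -25.750572204589844 hole off [ 0.0317 -0.0149] along 0.03503239228537466 across 0.00037149856959830217 35.8125
side [0.4905 0.0901] -25.58336639404297 hole off [ 0.0311 -0.0153] along 0.03466193784472534 across -0.00040074543355399055 23.5625
side [0.4904 0.2309] 3.115619659423828 hole off [0.035  0.0016] along 0.035055782037687236 across -0.0003102967360817878 17.9375
side [0.4881 0.3622] -21.02813720703125 hole off [ 0.0329 -0.0131] along 0.035451880008288875 across -0.00045635850557302314 15.0625
[(np.float64(0.46967706298828127), np.float64(-0.3334145202636719), 50.16252136230469, (51.78282165527344, 46.560054779052734), (53.327632904052734, 44.286014556884766)), (np.float64(0.5841053161621094), np.float64(-0.29746054077148437), 5.606211423873901, (53.371273040771484, 44.73523712158203), (53.09678649902344, 44.25107192993164))] 0.3
```

```bash
cat >> arm.py <<'E'
PL={"A":(.4806,.2288,3.15),"B":(.4793,.3642,-21.05)}
ZT=.070   # TCP above reel underside in the grasp
def F(): return np.array(manip.get_contact_force())
def pick(r,k,zc=.25):
    x,y,w=r
    manip.command_gripper(.066,40)
    manip.move_to([x,y,zc],rv(w+k)); f0=F()
    manip.servo_line([x,y,ZT+.02],rate=.2); manip.servo_line([x,y,ZT],rate=.04)
    print("down",F()-f0)
    manip.command_gripper(.03,40); print("grip",manip.get_width(),manip.get_grip_force(),F()-f0)
    manip.servo_line([x,y,zc],rate=.15); print("up",manip.get_width(),F()-f0,manip.get_time())
E
python3 - <<'E'
from arm import *
for r in((.5841,-.2975,5.6),(.4697,-.3334,50)):
    for p in PL.values(): print(feas([(*r[:2],.25,r[2]),(*r[:2],.07,r[2]),(*p[:2],.25,p[2]),(*p[:2],.114,p[2])]))
r=(.5841,-.2975,5.6);p=PL["A"]
k=feas([(*r[:2],.07,r[2]),(*p[:2],.25,p[2]),(*p[:2],.114,p[2])])[0]
pick(r,k)
c=manip.camera("side");cv2.imwrite("pics/held.png",cv2.resize(c["image"][200:,120:400,::-1],None,fx=2.5,fy=2.5))
print(k)
E
```

```text
(0, np.float64(1.937782372253852))
(180, np.float64(2.157774059793316))
(0, np.float64(1.937782372253852))
None
down [1.6165 1.5444 0.4291]
grip 0.04335971597447593 41.745818853378296 [1.6228 0.1772 1.2178]
up 0.043395799512618155 [ 1.6812  1.1062 -1.1114] 5.6833
0
```

View pics/held.png

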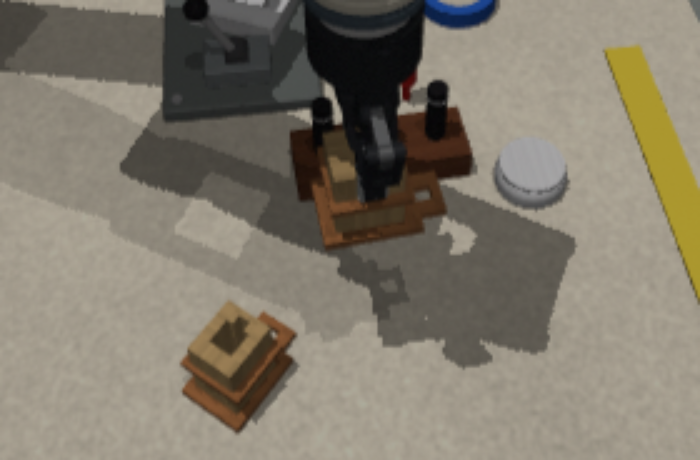

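The picture shows the reel held upright in the gripper, with its tongue and hole to the right at (422,195). The other reel is undisturbed at (235,350).

```bash
python3 - <<'E'
from arm import *
PL["C"]=(.4831,.0935,-25.67)
def js(p,z,k): 
    q=manip.solve_ik([*p[:2],z],rv(p[2]+k)); return None if q is None else round(float(q[5]),2)
for n,p in PL.items(): print(n,[(k,js(p,.25,k),js(p,.12,k)) for k in(0,180,-180)])
r=(.4697,-.3334,50);print([(k,js(r,.25,k),js(r,.07,k)) for k in(0,180,-180)])
E
```

```text
A [(0, 1.94, 1.94), (180, -1.2, -1.2), (-180, -1.2, -1.2)]
B [(0, None, None), (180, -0.57, -0.57), (-180, -0.57, -0.57)]
C [(0, 2.19, 2.19), (180, -0.96, -0.96), (-180, -0.96, -0.96)]
[(0, 0.06, 0.06), (180, None, None), (-180, None, None)]
```

```bash
cat >> arm.py <<'E'
PL["C"]=(.4831,.0935,-25.67)
def insert(x,y,w,z0,zend,fmax=18,step=.003,gain=.0002):
    """guarded descent with lateral compliance; returns (z reached, x, y)"""
    f0=F(); z=z0; X,Y=x,y; log=[]
    while z>zend:
        z=max(z-step,zend); manip.servo_line([X,Y,z],rv(w),rate=.06); f=F()-f0
        log.append((round(z,4),*np.round(f,1)))
        if abs(f[2])>fmax: break
        d=np.clip(gain*f[:2],-.001,.001)
        if np.hypot(*f[:2])>2.5: X+=d[0];Y+=d[1]
    print("\n".join(map(str,log[::3]+log[-2:]))); print("end",z,X-x,Y-y,manip.get_time())
    return z,X,Y
E
python3 - <<'E'
from arm import *
p=PL["A"]
manip.servo_line([*p[:2],.25],rv(p[2]),rate=.25)
manip.servo_line([*p[:2],.19],rate=.15)
for n in("top","side"):
    c=manip.camera(n);im=c["image"][150:290,120:320] if n=="top" else c["image"][70:260,130:330]
    cv2.imwrite(f"pics/hov_{n}.png",im[:,:,::-1])
a=cv2.imread("pics/hov_top.png");b=cv2.imread("pics/hov_side.png")
o=np.hstack([cv2.resize(a,(400,280)),cv2.resize(b,(400,380))[:280]]);cv2.imwrite("pics/hov.png",o)
insert(*p,.19,.114)
E
```

```text
(0.187, np.float64(0.2), np.float64(-2.0), np.float64(-0.2))
(0.178, np.float64(-0.2), np.float64(-1.4), np.float64(0.6))
(0.169, np.float64(0.1), np.float64(-1.6), np.float64(0.9))
(0.16, np.float64(-0.0), np.float64(-1.6), np.float64(-0.4))
(0.151, np.float64(0.3), np.float64(-0.9), np.float64(-0.5))
(0.142, np.float64(-0.3), np.float64(-1.8), np.float64(0.1))
(0.133, np.float64(-0.0), np.float64(-1.6), np.float64(-0.1))
(0.124, np.float64(0.5), np.float64(-2.2), np.float64(-0.8))
(0.115, np.float64(-1.0), np.float64(-1.8), np.float64(-0.2))
(0.115, np.float64(-1.0), np.float64(-1.8), np.float64(-0.2))
(0.114, np.float64(-1.8), np.float64(-2.1), np.float64(4.5))
end 0.114 -0.00036935989500330724 -0.0004287060280349364 15.175
```

View pics/hov.png

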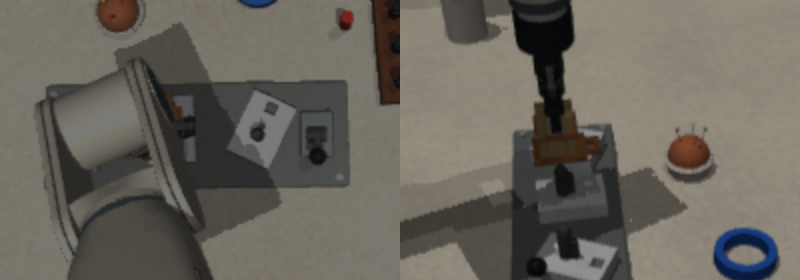

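```bash
python3 - <<'E'
from arm import *
p=PL["A"]
x,y,_=manip.get_position()
insert(x,y,p[2],.114,.112,fmax=15,step=.001,gain=0)
manip.command_gripper(.066); manip.servo_line([x,y,.25],rate=.2)
manip.set_joints([-1.0, 0.3, 1.5, 0, 1.2, 0]) if False else None
R=reels();print(R,manip.get_time())
for n,s in(("top",np.s_[170:260,140:300]),("side",np.s_[110:260,160:320])):
    c=manip.camera(n);cv2.imwrite(f"t_{n}.png",cv2.resize(cv2.convertScaleAbs(c["image"][s][:,:,::-1],alpha=1.5),(400,225 if n=="top" else 375)))
o=np.zeros((375,800,3),np.uint8);o[:225,:400]=cv2.imread("t_top.png");o[:,400:]=cv2.imread("t_side.png");cv2.imwrite("pics/seat1.png",o)
E
```

```text
(0.113, np.float64(-4.4), np.float64(-1.7), np.float64(12.7))
(0.113, np.float64(-4.4), np.float64(-1.7), np.float64(12.7))
(0.112, np.float64(-6.4), np.float64(-3.9), np.float64(22.1))
end 0.112 0.0 0.0 15.675
[(np.float64(0.46959893798828123), np.float64(-0.33348976135253905), 49.65398406982422, (51.69845962524414, 46.142608642578125), (53.05785369873047, 44.27461624145508))] 16.9667
```

View pics/seat1.png

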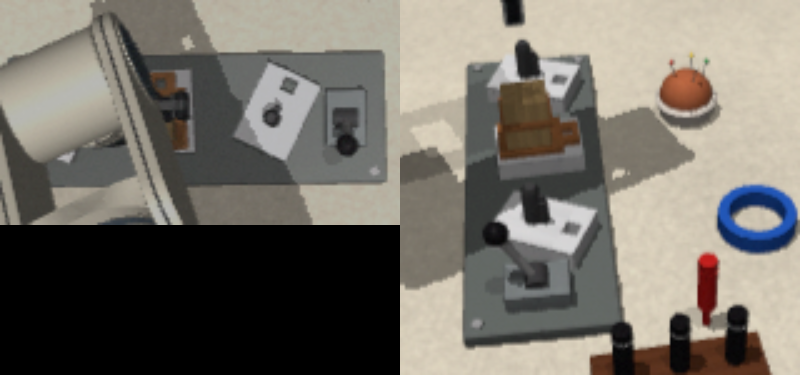

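The reel sits flat on the middle plate (side crop about 540,130) and its tongue lines up. Next is reel 2 onto plate C.

```bash
python3 - <<'E'
from arm import *
r=(.4696,-.3335,49.8);p=PL["C"]
pick(r,0)
manip.servo_line([*p[:2],.25],rv(p[2]),rate=.2)
manip.servo_line([*p[:2],.19],rate=.15)
z,x,y=insert(*p,.19,.112,fmax=15)
E
```

```text
down [ 0.2024 -0.2258  0.2   ]
grip 0.04351070484731809 41.19530260562897 [-0.5968  0.1471  1.6344]
up 0.04372907766830718 [-0.4743  0.3766 -1.9453] 22.5833
(0.187, np.float64(-2.0), np.float64(1.4), np.float64(-0.4))
(0.178, np.float64(-0.5), np.float64(1.6), np.float64(-2.0))
(0.169, np.float64(-1.0), np.float64(0.3), np.float64(-0.7))
(0.16, np.float64(-0.8), np.float64(0.4), np.float64(-1.3))
(0.151, np.float64(-1.2), np.float64(-1.2), np.float64(-1.6))
(0.142, np.float64(-1.8), np.float64(0.5), np.float64(-0.2))
(0.133, np.float64(-0.7), np.float64(1.2), np.float64(-0.8))
(0.124, np.float64(-0.5), np.float64(0.3), np.float64(-1.0))
(0.115, np.float64(-1.6), np.float64(0.8), np.float64(-1.0))
(0.115, np.float64(-1.6), np.float64(0.8), np.float64(-1.0))
(0.112, np.float64(-5.3), np.float64(0.4), np.float64(15.7))
end 0.112 -0.00039298684893213087 -0.00034265480876227716 31.9167
```

```bash
python3 - <<'E'
from arm import *
import pickle
x,y,_=manip.get_position()
manip.command_gripper(.066); manip.servo_line([x,y,.26],rate=.2)
C=pickle.load(open("c0.pkl","rb"));B={}
for n,R in(("top",(300,140,340,205)),("side",(235,225,305,272))):
    h=hsv(C[n]); B[n]=[cen(b) for b in blobs((h[...,2]<45)&(h[...,1]<110),12,200,R)]; print(n,np.array(B[n]))
for a in B["top"]:
    for b in B["side"]:
        X,e=tri(C["top"],a,C["side"],b)
        if e<.006: print("pin",X,e)
u=np.array([np.cos(np.radians(3.95)),np.sin(np.radians(3.95))])
for d in(-.055,0,.055): print("rack hole",np.array([.6168,-.1212])+d*u)
for n,s in(("top",np.s_[170:260,140:300]),("side",np.s_[110:260,160:320])):
    c=manip.camera(n);cv2.imwrite(f"t_{n}.png",cv2.resize(cv2.convertScaleAbs(c["image"][s][:,:,::-1],alpha=1.5),(400,225 if n=="top" else 375)))
o=np.zeros((375,800,3),np.uint8);o[:225,:400]=cv2.imread("t_top.png");o[:,400:]=cv2.imread("t_side.png");cv2.imwrite("pics/seat2.png",o)
E
```

```text
top [[320.8497 189.3595]
 [319.256  171.5477]
 [317.4711 153.9901]]
side [[271.684  246.4242]
 [294.131  243.3615]]
pin [ 0.618  -0.1242  0.0762] 0.00210159391497425
pin [ 0.6726 -0.12    0.0748] 0.0020866689097785106
rack hole [ 0.5619 -0.125 ]
rack hole [ 0.6168 -0.1212]
rack hole [ 0.6717 -0.1174]
```

View pics/seat2.png

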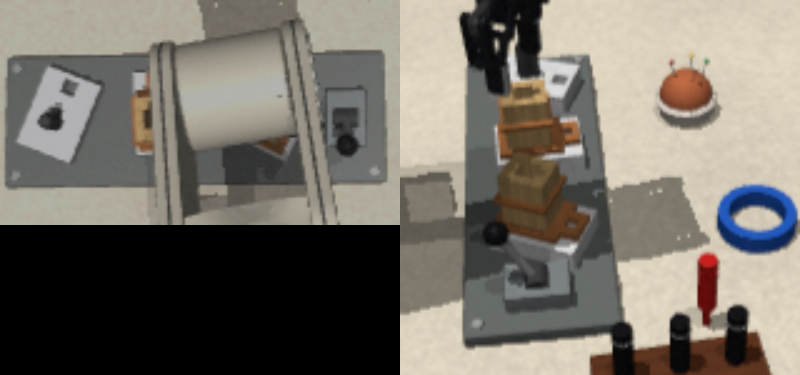

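Both reels sit flat. The far and middle black rack pins triangulate near (.672,-.119) and (.617,-.123). Next, the first pin.

```bash
cat >> arm.py <<'E'
def pickpin(x,y,w):
    manip.command_gripper(.045,40)
    manip.move_to([x,y,.26],rv(w)); manip.servo_line([x,y,.12],rate=.2); manip.servo_line([x,y,.097],rate=.05)
    manip.command_gripper(.01,50); print("grip",manip.get_width(),manip.get_grip_force())
    manip.servo_line([x,y,.26],rate=.12); print("w",manip.get_width(),manip.get_time())
SP=[(0,0)]+[(.0018*np.cos(a),.0018*np.sin(a)) for a in np.arange(0,6.2,np.pi/3)]+[(.0034*np.cos(a),.0034*np.sin(a)) for a in np.arange(0,6.2,np.pi/4)]
def inspin(x,y,w,zend=.113):
    manip.servo_line([x,y,.26],rv(w),rate=.2); manip.servo_line([x,y,.155],rate=.12)
    for dx,dy in SP:
        manip.servo_line([x+dx,y+dy,.150],rate=.05)
        z,X,Y=insert(x+dx,y+dy,w,.150,zend-.002,fmax=8,step=.002)
        if z<zend+.004: return True
        manip.servo_line([X,Y,.150],rate=.1)
    return False
E
python3 - <<'E'
from arm import *
k=180
print([feas([(.6174,-.1227,.1,4),(.672,-.1187,.1,4),(.5263,.231,.11,3.15),(.5242,.0733,.11,-25.7)])])
pickpin(.672,-.1187,4+k)
print(inspin(.5263,.231,3.15+k),manip.get_width())
E
```

```text
[(180, np.float64(1.8556957767867388))]
grip 0.018512825910383435 48.73223662376404
w 0.018349569401596166 40.2667
(0.148, np.float64(0.5), np.float64(-0.2), np.float64(0.1))
(0.142, np.float64(0.8), np.float64(-0.9), np.float64(0.5))
(0.136, np.float64(0.9), np.float64(-0.1), np.float64(0.3))
(0.13, np.float64(0.7), np.float64(-0.6), np.float64(0.9))
(0.124, np.float64(0.2), np.float64(-0.9), np.float64(-0.5))
(0.118, np.float64(0.5), np.float64(-0.4), np.float64(0.6))
(0.112, np.float64(-2.0), np.float64(-2.1), np.float64(10.6))
(0.114, np.float64(0.8), np.float64(-0.6), np.float64(1.1))
(0.112, np.float64(-2.0), np.float64(-2.1), np.float64(10.6))
end 0.11199999999999996 0.0 0.0 48.3333
True 0.018733188791084744
```

```bash
python3 - <<'E'
from arm import *
x,y,_=manip.get_position(); manip.command_gripper(.04); manip.servo_line([x,y,.26],rate=.2)
pickpin(.6174,-.1227,184)
print(inspin(.5242,.0733,-25.67+180),manip.get_width())
x,y,_=manip.get_position(); manip.command_gripper(.04); manip.servo_line([x,y,.26],rate=.2)
manip.move_to([.45,-.25,.3],rv(180))
for n,s in(("top",np.s_[130:260,140:340]),("side",np.s_[110:260,160:320])):
    c=manip.camera(n);cv2.imwrite(f"raw_{n}.png",c["image"][:,:,::-1]);cv2.imwrite(f"t_{n}.png",cv2.resize(cv2.convertScaleAbs(c["image"][s][:,:,::-1],alpha=1.5),(400,260 if n=="top" else 375)))
o=np.zeros((375,800,3),np.uint8);o[:260,:400]=cv2.imread("t_top.png");o[:,400:]=cv2.imread("t_side.png");cv2.imwrite("pics/pins.png",o)
print(manip.get_time())
E
```

```text
grip 0.018743797984407062 48.733221888542175
w 0.01825071025097555 54.475
(0.148, np.float64(-0.0), np.float64(-0.7), np.float64(0.1))
(0.142, np.float64(0.1), np.float64(-0.1), np.float64(0.2))
(0.136, np.float64(0.8), np.float64(0.0), np.float64(-0.3))
(0.13, np.float64(0.5), np.float64(0.9), np.float64(0.3))
(0.124, np.float64(0.1), np.float64(0.3), np.float64(0.5))
(0.118, np.float64(-0.1), np.float64(0.6), np.float64(0.0))
(0.112, np.float64(-2.1), np.float64(0.1), np.float64(12.3))
(0.114, np.float64(0.5), np.float64(-0.1), np.float64(0.7))
(0.112, np.float64(-2.1), np.float64(0.1), np.float64(12.3))
end 0.11199999999999996 0.0 0.0 61.7333
True 0.018733317839250842
64.3333
```

View pics/pins.png

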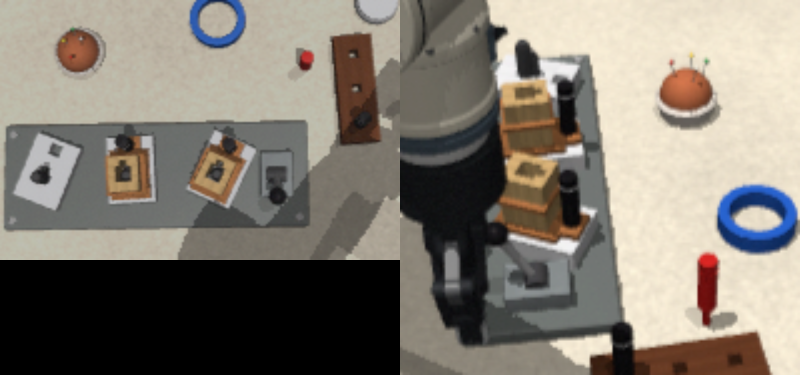

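Both pins are fully in, with their shoulders on the feet (side crop 566,110 and 570,200). One spare pin is left in the rack. Next, locate the brake knob.

```bash
python3 - <<'E'
from arm import *
import pickle
C=pickle.load(open("c0.pkl","rb"));B={}
for n,R in(("top",(270,218,288,238)),("side",(188,193,206,212))):
    h=hsv(C[n]); bs=blobs((h[...,2]<30),8,200,R); print(n,[(cen(b),cv2.minEnclosingCircle(b.astype(np.float32))) for b in bs]); B[n]=max(bs,key=lambda b:cv2.contourArea(b.astype(np.float32)))
print(tri(C["top"],cen(B["top"]),C["side"],cen(B["side"])))
# lever base: dark slot box centre on top view z~.05
print(plane(C["top"],[140+690/5,185+160/5],.05))
E
```

```text
top [(array([278.2874, 227.4336]), ((278.3088684082031, 227.3685760498047), 4.345217704772949))]
side [(array([197.7016, 203.3095]), ((197.87152099609375, 203.38194274902344), 5.152298450469971))]
(array([0.4483, 0.0024, 0.1159]), np.float64(0.0030884111478174745))
[[0.4831 0.0022]]
```

```bash
python3 - <<'E'
from arm import *
manip.command_gripper(0)
manip.move_to([.39,.0024,.25],rv(180)); manip.servo_line([.39,.0024,.125],rate=.2)
f0=F();x=.40
while x<.525:
    x+=.003; manip.servo_line([x,.0024,.125],rate=.06); f=F()-f0; print(round(x,3),np.round(f,1))
    if -f[0]>18: break
manip.servo_line([.40,.0024,.125],rate=.15);manip.servo_line([.40,.0024,.28],rate=.2)
manip.move_to([.35,-.4,.3],rv(180))
for n,s in(("top",np.s_[130:260,140:340]),("side",np.s_[110:260,160:320])):
    c=manip.camera(n);cv2.imwrite(f"t_{n}.png",cv2.resize(cv2.convertScaleAbs(c["image"][s][:,:,::-1],alpha=1.5),(400,260 if n=="top" else 375)))
    if n=="top":
        h=hsv(c); print([cen(b) for b in blobs(h[...,2]<30,8,200,(262,190,300,240))])
        for b in blobs(h[...,2]<30,8,200,(262,190,300,240)): print(plane(c,cen(b),.114))
o=np.zeros((375,800,3),np.uint8);o[:260,:400]=cv2.imread("t_top.png");o[:,400:]=cv2.imread("t_side.png");cv2.imwrite("pics/brake.png",o)
print(manip.get_time())
E
```

```text
0.403 [-1.6 -1.2  0.9]
0.406 [-1.3  0.9 -0.3]
0.409 [-1.6  0.4  0.5]
0.412 [-2.  -0.6  0.2]
0.415 [-1.4 -0.4 -0. ]
0.418 [-0.5 -0.8  0.2]
0.421 [-1.6 -0.9  0.3]
0.424 [-0.9 -0.3  0.3]
0.427 [-2.2  0.1  0.7]
0.43 [-2.2 -0.2 -0. ]
0.433 [-1.6 -0.3 -0.3]
0.436 [-0.9 -0.7  0.2]
0.439 [-1.5 -0.3  0.2]
0.442 [-2.2 -1.1 -0.6]
0.445 [-1.8  0.3  0.5]
0.448 [-1.8 -0.1  0.9]
0.451 [-1.3  0.1 -0.1]
0.454 [-1.5 -0.4  0.6]
0.457 [-1.4  0.8  0.1]
0.46 [-1.3 -0.9  0.9]
0.463 [-2.1 -0.2  1.6]
0.466 [-1.1  1.   0.1]
0.469 [-0.7 -0.1  0.6]
0.472 [-0.3 -0.8 -0. ]
0.475 [-1.2 -0.1  1. ]
0.478 [-0.8 -0.6  0.2]
0.481 [-2.5 -0.9  0.7]
0.484 [-1.5 -0.   0.1]
0.487 [-1.8 -0.7  1.1]
0.49 [-0.6 -0.1 -0.2]
0.493 [-1.7  0.1  0.5]
0.496 [-0.8 -0.8  0.1]
0.499 [-7.5 -0.5  3.9]
0.502 [-14.8   0.5   9.7]
0.505 [-22.4   0.2  13.1]
[array([277.8757, 202.6216])]
[[0.5222 0.0031]]
78.85
```

View pics/brake.png

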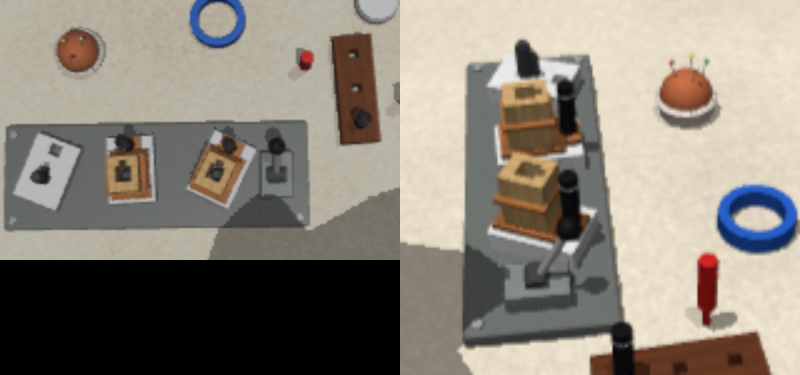

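The lever hit its stop, with the knob moved 74 mm to (.522,.003). Both reels are still seated and pinned, the spare pin is in the rack and the bystanders are untouched.

```bash
python3 -c "
from rig import manip
print(manip.sign_off())"
```

```text
the job is handed in; nothing more can be done
None
```

The job is handed in: both reels present are seated and locked with a pin each, and only then was the brake lever pushed over to its stop, after about 79 s on the robot's clock; the result of the judging was not shown.

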